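# Close the feeding containers on the rooftop trolley

## Robot

A 6-joint arm with a two-finger parallel gripper is mounted at the origin on the work surface. World frame = base frame: x ahead of the robot, y to its left, z up, the work surface at z = 0. Lengths are in m, angles in rad, forces in N, time in s.
With the tool pointing down it reaches from about 0.35 to 0.85 m from the base axis. Payload 8.1 kg.
Tool frame: the origin (TCP) lies on the centre line of the jaws, within the pads' length; the fingertips stand 17 mm ahead of it and the grasp point (between the pads) lies 2 mm behind it; z points along the fingers, y is the line along which they close (so a half turn about z gives the same grasp; the last joint's range is limited). The gripper opens to 93 mm and grips with 3 to 60 N. Pads are 15 mm wide; open, the fingers measure 128 mm over their backs; the gripper's body (75 mm by 188 mm) begins 65 mm behind the grasp point.
Start: joints at [1.223, 0.13, 1.488, -0, 1.523, -0.085], TCP at [0.156, 0.579, 0.21] pointing down, gripper open.
Joint ranges: [-2.96, 2.96], [-0.89, 2.26], [0.02, 2.5], [-1.34, 4.48], [0, 2.73], [-2.66, 2.66]. Speed limits (rad/s): [2.39, 2.39, 2.79, 3.14, 3.14, 3.14].

## Interface

Orientations are given as a rotation vector (axis times angle).
In Python, from plant import robot, optics, close_job, models gives the robot as it stands.
- The arm moves only by the shell command python3 -m inch 'ROWS' [OPENING] [FORCE]. ROWS is a JSON object of lists of equal length, an entry for each row: "travel": the shift along the tool's x, y, z in m, a list of three; "spin": the turn about the tool's z in rad. In form: {"travel": [[x, y, z], ...], "spin": [spin, ...]}. A call has 1 to 10 rows; each row is the pose to reach, as a shift and turn from the pose commanded when the call began, along the tool's axes at that moment; what a row does not reach only later rows make up. A row lasts 1/12 s, in which the tool goes at most 41.7 mm and 7.16 degrees, less where a joint would pass 70% of its speed; a pose out of reach is approached as far as the arm can. A call with a gripper value outside its range is refused whole. OPENING is the closure, from 0 (fully open) to 1 (shut), set as the call begins (- or left out, the last holds). The fingers move at their own pace and stop on an object; FORCE is the grip in N (left out, the last holds). Time passes only in rows, so rows that repeat a pose let the fingers close. It gives the time, the measured TCP pose, the force, the opening and the grip force at its end, in the units of the state.
- robot.read_state(): the state, without advancing time (a new reading comes with each control period).
- optics.read_camera(name): name is "side" or "top"; returns (picture, depth): 384x512x3 uint8, red, green, blue; 384x512 float32, m along the optical axis (not along the pixel's ray), 0 where there is no reading.
- optics.camera_info(name): a dict with "camera_matrix" (3x3 intrinsics, pixels), "dist" ([k1, k2, p1, p2, k3] as OpenCV has them; the pictures are not rectified), "view" (4x4, takes a point from world to camera coordinates). Camera axes: x right, y down, z forward; pixel columns grow to the right and rows downward; lengths in m; the calibration is good to about 2 mm. A picture is of the moment at which its call begins. camera_info takes no time and is no camera call.
- close_job(): hands the job in; it is judged then, once.
Trained networks look in the newest picture that a camera, given by its name, has taken for a name from the list of things; names that differ only in an ending like _2 or _b are one class to them, and where a whole thing is asked for, a point or a joint stands for the part that bears it (a point fixed in the world has none). Each returns a list of dicts, best first, with "p" (0 to 1); they miss things now and then, are a little off and sometimes report something else, mostly with a low value. They report only what shows in the picture. A call takes as long as a camera call. They do not tell look-alikes from the thing itself.
- models.look_for(camera, name): "centre" ([x, y, z] in m, in world coordinates, good to about 4 mm: the middle of the surface that is visible of it).
- models.masks_of(camera, name): "region" (384x512 bool, what is visible of it).
The state is a dict: "t": time; "q": joint angles; "dq": joint speeds; "joint_torque": joint torques, N m; "tool_pos": TCP position; "orientation": TCP orientation; "force": force on the tool from outside, world axes, zero at the start; "wrist_torque": the same for the moment, N m; "opening": finger opening in m; "gripper_force": force on a finger pad.
Only numpy, scipy, OpenCV 4.12 (cv2) and the standard library are available. Lean on these libraries where they do the work, as an engineer would, in place of code of your own. Each camera call takes 0.05 s, during which the arm holds its last target. There are 200 camera calls.

## Task

The feeding things are washed and dry, and rain is coming over the roof, so close all four containers on the trolley: put the wooden lid on the tall glass canister, the oblong white lid on the white feeder, the larger aluminium lid on the larger aluminium bowl and the smaller aluminium lid on the smaller bowl. Set each lid down gently, not dropped, so that it sits fully home and level on its rim. Leave the containers standing where they are, and do not disturb the wooden spoon and the funnel.

Things in the scene. Friction and masses are not known exactly. Their poses are not given: they have to be found in the camera images.
- lid_wood: Loose round wooden lid of the canister, 104 mm across, 80 g. Below, a cork locating step 70 mm across, 10 mm deep; disc from z = 10 mm; flat top at z = 19 mm; on the axis a knob 32 mm across from z = 27 to 49 mm on a 20 mm wide neck. Origin: centre of the step's underside, z up through the knob; lies right way up, origin at table height.
- lid_oblong: Loose oblong white plastic lid of the feeder, 104 mm (its x) by 134 mm (its y), 80 g. Below, a locating step 68 x 98 mm, 10 mm deep; plate from z = 10 to 19 mm; on top a bar grip 16 mm thick (x), 66 mm long (y), up to z = 49 mm. Same after half a turn. Origin: centre of the step's underside, z up; lies right way up, origin at table height.
- lid_large: Loose larger round aluminium lid, black knob, 152 mm across, 120 g. Below, a locating step 116 mm across, 10 mm deep; rim plate from z = 10 mm, rising to an 80 mm wide flat top at z = 19 mm; on the axis a knob 32 mm across from z = 27 to 49 mm on a 20 mm wide neck. Origin: centre of the step's underside, z up through the knob; lies right way up, origin at table height.
- lid_small: Loose smaller round aluminium lid, black knob, 116 mm across, 70 g. Below, a locating step 82 mm across, 10 mm deep; rim plate from z = 10 mm, rising to a 68 mm wide flat top at z = 19 mm; on the axis a knob 32 mm across from z = 27 to 49 mm on a 20 mm wide neck. Origin: centre of the step's underside, z up through the knob; lies right way up, origin at table height.
- canister: Tall clear glass canister, open at the top, loose, 0.9 kg, 92 mm across and 205 mm high, mouth 84 mm across. Origin: centre of its underside, z up. With the lid fully home the lid's origin is on the axis at z = 195 mm.
- feeder: White plastic feeder, loose, 0.95 kg: base x -82 to +58, y +-63 mm, 56 mm high, grey press button and outlet in front (to x = -99); on it an open hopper 90 mm (x) by 120 mm (y), rim at z = 180 mm, mouth 82 x 112 mm. Origin: on the table under the hopper's centre, z up. Lid fully home: its long side along the feeder's y, its origin at x = y = 0, z = 170 mm.
- bowl_large: Larger aluminium bowl, loose, 0.3 kg, 138 mm across the rim, 60 mm high, mouth 130 mm across. Origin: centre of its underside, z up. With the lid fully home the lid's origin is on the axis at z = 50 mm.
- bowl_small: Smaller aluminium bowl, loose, 0.2 kg, 104 mm across the rim, 46 mm high, mouth 96 mm across. Origin: centre of its underside, z up. With the lid fully home the lid's origin is on the axis at z = 36 mm.
- spoon: Bystander: wooden spoon lying on the trolley between the containers, 250 mm long along its x, handle to its -x. Leave alone.
- funnel: Bystander: small dark silicone funnel standing mouth down, 70 mm across, 66 mm high, origin at the centre of its underside. Leave alone.
There are look-alikes about, which are no part of the job. What is shaped like the lid_oblong but orange or purple is not meant. Of the things shaped like the canister, the clear one is meant.

How it is judged:
By the outcome, as a careful person would: the job done as asked, in the order asked, and still so for the second after the job is handed in, with the robot touching nothing.
It also fails if it takes over 125 s, if anything falls off the work surface, if the arm or the gripper's body presses on something with over 40 N, if the wrist force passes 120 N, or if a joint passes its speed limit or range.

## Working session

There is one attempt and no reset: what is moved stays moved. The work goes in short steps, Python scripts to look and compute and a shell command to move; the robot and the scene stay as the last step left them, time stands still between calls to the robot, and variables do not carry over. Pictures are saved under pics/ and viewed, at most 14 in all, crops included, and the job is handed in when it is done.

```bash
ls; mkdir -p pics; python3 - <<'E'
from plant import robot, optics
import cv2,numpy as np
s=robot.read_state();print({k:np.round(v,3).tolist() for k,v in s.items()})
for n in("top","side"):
    p,d=optics.read_camera(n);cv2.imwrite(f"pics/{n}0.png",cv2.resize(p[:,:,::-1],(800,600)))
    i=optics.camera_info(n);print(n,np.round(i["camera_matrix"],1).tolist(),i["dist"],np.round(i["view"],3).tolist())
E
```

```text
pics
{'t': 0.0, 'q': [1.223, 0.131, 1.489, 0.0, 1.523, -0.085], 'dq': [-0.001, -0.001, -0.0, 0.002, -0.001, -0.001], 'joint_torque': [-0.002, -55.984, -49.176, 0.077, 0.035, -0.0], 'tool_pos': [0.156, 0.579, 0.209], 'orientation': [-0.412, -3.114, 0.003], 'force': [0.209, 0.45, -0.306], 'wrist_torque': [0.047, -0.025, 0.034], 'gripper_force': 0.0, 'opening': 0.093}
top [[350.7, 0.0, 255.1], [0.0, 350.7, 193.7], [0.0, 0.0, 1.0]] [-0.09822474  0.          0.          0.          0.        ] [[-0.003, -1.0, -0.007, -0.01], [-0.995, 0.003, -0.099, 0.484], [0.099, 0.006, -0.995, 1.148], [0.0, 0.0, 0.0, 1.0]]
side [[394.9, 0.0, 257.3], [0.0, 394.9, 193.6], [0.0, 0.0, 1.0]] [-0.06517264  0.          0.          0.          0.        ] [[0.984, -0.18, -0.014, -0.478], [-0.137, -0.696, -0.705, 0.079], [0.117, 0.695, -0.709, 1.081], [0.0, 0.0, 0.0, 1.0]]
```

View pics/top0.png

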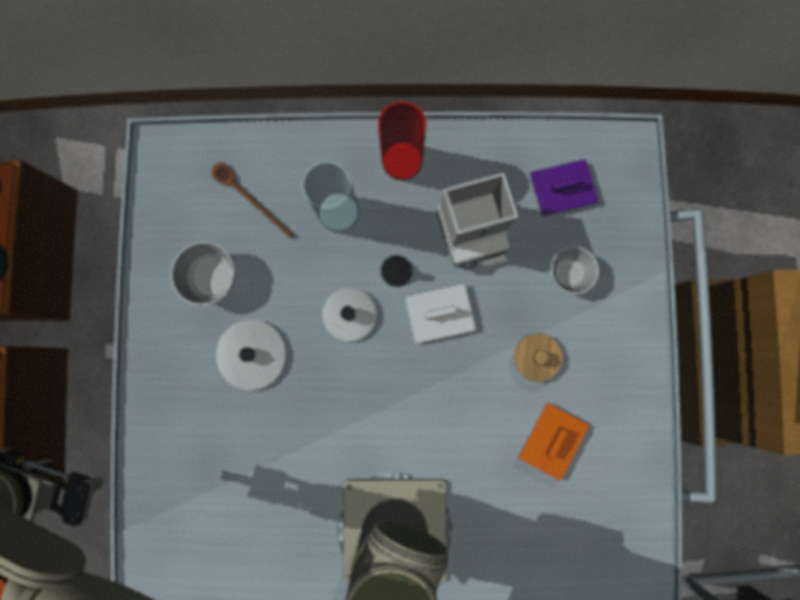

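View pics/side0.png

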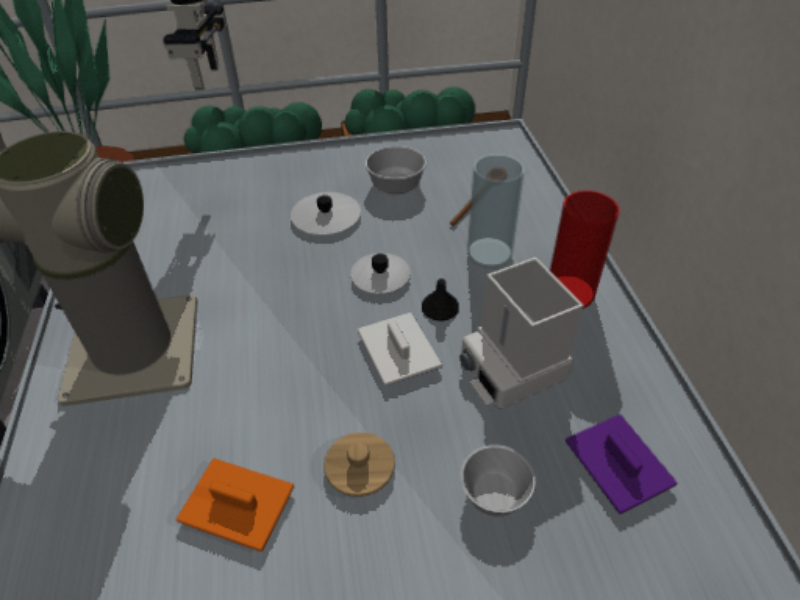

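Targets (800x600 top view): wood lid (540,358), no look-alike. White oblong lid (441,313); the orange (555,441) and purple (565,187) ones are not meant. Large lid (251,355), small lid (350,314), large bowl (203,273), small bowl (575,271). Clear canister (330,190); the red one (402,140) is not meant. Feeder hopper (478,205).

```bash
cat > h.py <<'E'
from plant import robot, optics, models
import cv2,numpy as np
from scipy.optimize import least_squares
def rays(n,uv):
    i=optics.camera_info(n);V=np.array(i["view"])
    x=cv2.undistortPoints(np.float64(uv).reshape(-1,1,2),i["camera_matrix"],np.array(i["dist"]))[:,0]
    return V,np.c_[x,np.ones(len(x))]
def cloud(n,d,m):
    v,u=np.nonzero(m&(d>0));V,r=rays(n,np.c_[u,v]);c=r*d[v,u][:,None]
    return (c-V[:3,3])@V[:3,:3]
def onplane(n,uv,z):
    V,r=rays(n,uv);o=-V[:3,:3].T@V[:3,3];w=r@V[:3,:3]
    return o+w*((z-o[2])/w[:,2])[:,None]
def proj(n,P):
    i=optics.camera_info(n);V=np.array(i["view"])
    return cv2.projectPoints(np.float64(P),cv2.Rodrigues(V[:3,:3])[0],V[:3,3],i["camera_matrix"],np.array(i["dist"]))[0][:,0]
E
python3 - <<'E'
from h import *
names="lid_wood lid_oblong lid_large lid_small canister feeder bowl_large bowl_small".split()
top={"lid_wood":.019,"lid_oblong":.019,"lid_large":.012,"lid_small":.012,"canister":.205,"feeder":.18,"bowl_large":.06,"bowl_small":.046}
D={}
for cam in("top","side"):
    p,d=optics.read_camera(cam);np.savez(f"{cam}.npz",p=p,d=d)
    for n in names:
        for r in models.masks_of(cam,n):
            m=r["region"]
            if r["p"]<.3 or m.sum()<50: continue
            P=cloud(cam,d,m);h=top[n]
            b=P[abs(P[:,2]-h)<.008]
            vu=np.argwhere(m).mean(0)[::-1]
            if len(b)>5:
                (c,(w,l),a)=cv2.minAreaRect(np.float32(b[:,:2]));cc,rr=cv2.minEnclosingCircle(np.float32(b[:,:2]))
                print(cam,n,round(r["p"],2),"px",vu.round(),"zpct",np.percentile(P[:,2],[2,50,98]).round(3),"rect",np.round([*c,w,l,a],3),"circ",np.round([*cc,rr],3),len(b))
            else: print(cam,n,round(r["p"],2),"px",vu.round(),len(P),len(b))
            D[f"{cam}_{n}_{int(vu[0])}"]=m
np.savez("masks.npz",**D)
E
```

```text
top lid_wood 0.81 px [344. 228.] zpct [0.016 0.021 0.052] rect [ 0.367 -0.309  0.103  0.103 14.353] circ [ 0.366 -0.309  0.053] 674
top lid_oblong 0.9 px [354. 282.] zpct [0.002 0.021 0.051] rect [ 0.189 -0.34   0.103  0.137 62.213] circ [ 0.191 -0.341  0.082] 1091
top lid_oblong 0.76 px [281. 200.] zpct [0.003 0.021 0.051] rect [ 0.463 -0.101  0.104  0.134 12.306] circ [ 0.463 -0.101  0.08 ] 1109
top lid_oblong 0.63 px [360. 120.] zpct [0.016 0.021 0.052] rect [ 0.744 -0.378  0.106  0.134 15.854] circ [ 0.742 -0.374  0.078] 920
top lid_large 0.92 px [160. 227.] zpct [0.012 0.018 0.05 ] rect [0.375 0.31  0.145 0.152 0.171] circ [0.374 0.31  0.077] 1064
top lid_small 0.92 px [223. 201.] zpct [0.011 0.019 0.053] rect [ 0.463  0.095  0.112  0.112 89.828] circ [0.463 0.096 0.059] 559
top lid_small 0.58 px [368. 173.] zpct [0.002 0.015 0.05 ] rect [ 5.5500e-01 -3.8800e-01  7.1000e-02  7.6000e-02  8.9519e+01] circ [ 0.554 -0.387  0.039] 325
top canister 0.95 px [257.  90.] zpct [0.011 0.135 0.208] rect [ 8.0500e-01 -1.9000e-02  8.7000e-02  8.9000e-02  5.0559e+01] circ [ 0.806 -0.019  0.047
[... 1463 characters left out ...]
 0.059] 641
side canister 0.94 px [316. 134.] zpct [0.008 0.136 0.204] rect [ 0.686  0.12   0.087  0.091 27.455] circ [0.688 0.12  0.049] 193
side canister 0.56 px [373. 155.] zpct [0.019 0.153 0.204] rect [ 8.0400e-01 -2.1000e-02  9.1000e-02  9.1000e-02  5.1053e+01] circ [ 0.804 -0.02   0.048] 226
side feeder 0.59 px [334. 214.] zpct [0.014 0.103 0.179] rect [ 0.656 -0.17   0.09   0.12  15.983] circ [ 0.655 -0.17   0.073] 414
side bowl_large 0.62 px [253. 108.] zpct [-0.002  0.034  0.06 ] rect [ 0.545  0.404  0.139  0.134 54.293] circ [0.545 0.402 0.072] 176
side bowl_small 0.62 px [318. 307.] zpct [0.001 0.016 0.046] rect [ 0.549 -0.387  0.101  0.099 71.767] circ [ 0.551 -0.388  0.052] 350
```

```bash
cat > g.py <<'E'
# python3 g.py x y z yaw_deg_of_tool_y : shift/spin from the measured pose
import sys,numpy as np
from plant import robot
from scipy.spatial.transform import Rotation as T
x,y,z,a=map(float,sys.argv[1:5]);s=robot.read_state()
R=T.from_rotvec(s["orientation"]).as_matrix();p=np.array(s["tool_pos"])
c=np.degrees(np.arctan2(R[1,1],R[0,1]));d=(c-a+90)%180-90
print("t",round(s["t"],2),"p",p.round(4),"yaw",c.round(2),"tilt",np.degrees(np.arccos(-R[2,2])).round(2),"F",np.round(s["force"],1),"open",round(s["opening"],4))
print("travel",(R.T@(np.array([x,y,z])-p)).round(4),"spin",np.radians(d).round(4),"q",np.round(s["q"],2))
E
python3 g.py 0.47 0.12 0.30 12.3
python3 - <<'E'
from h import *
for cam in("top","side"):
    f=np.load(cam+".npz");d=f["d"];P=cloud(cam,d,d>0)
    b=P[(abs(P[:,2]-.182)<.006)&(np.hypot(P[:,0]-.656,P[:,1]+.17)<.09)]
    c=cv2.minAreaRect(np.float32(b[:,:2]));print(cam,len(b),np.round([*c[0],*c[1],c[2]],3))
p=np.load("top.npz")["p"]
crop=cv2.resize(p[80:250,100:400,::-1],(800,453),interpolation=cv2.INTER_CUBIC)
est={"wood":(.366,-.31,.019),"obl":(.462,-.1,.019),"L":(.3745,.3095,.049),"S":(.461,.095,.049),"can":(.6875,.121,.205),"feed":(.656,-.17,.18),"BL":(.546,.404,.06),"BS":(.552,-.387,.046)}
for k,v in est.items():
    u=(proj("top",[v])[0]-[100,80])*800/300;cv2.drawMarker(crop,tuple(int(t) for t in u),(0,0,255),0,14,2);cv2.putText(crop,k,(int(u[0])+8,int(u[1])-8),0,.5,(0,0,255),1)
cv2.imwrite("pics/crop1.png",crop)
E
```

```text
t 1.0 p [0.1559 0.5794 0.2103] yaw 74.94 tilt 0.0 F [-0.5 -0.5  0.1] open 0.093
travel [-0.4227 -0.3621 -0.0897] spin 1.0934 q [ 1.22  0.13  1.49 -0.    1.52 -0.09]
top 233 [ 0.657 -0.167  0.092  0.122 16.286]
side 341 [ 0.656 -0.168  0.092  0.122 15.734]
```

View pics/crop1.png

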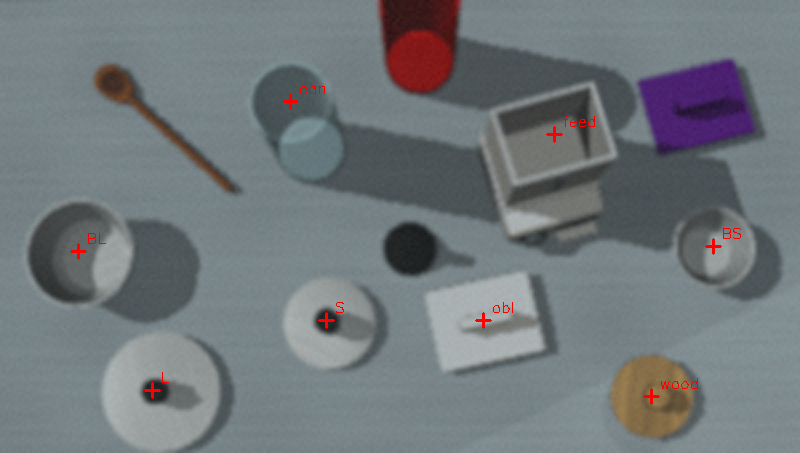

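The crop shows my estimates on their targets: clear canister (290,100), white oblong lid (483,320), hopper (554,133), both bowls, and the wood lid (651,396). Moving off now.

```bash
python3 -m inch '{"travel":[[-0.42,-0.36,-0.09],[-0.42,-0.36,-0.09],[-0.42,-0.36,-0.09],[-0.42,-0.36,-0.09],[-0.42,-0.36,-0.09],[-0.42,-0.36,-0.09],[-0.42,-0.36,-0.09],[-0.42,-0.36,-0.09],[-0.42,-0.36,-0.09],[-0.42,-0.36,-0.09]],"spin":[1.09,1.09,1.09,1.09,1.09,1.09,1.09,1.09,1.09,1.09]}' 0 20
python3 g.py 0.43 0 0.26 12.3;
```

```text
t: 1.83
tool_pos: [0.3885, 0.2381, 0.2778]
orientation: [1.974, 2.444, 0.001]
force: [1.5, 0.5, -0.3]
opening: 0.0932
gripper_force: 0.0
t 1.83 p [0.3885 0.2381 0.2778] yaw 12.15 tilt 0.06 F [ 1.5  0.5 -0.3] open 0.0932
travel [-0.2414 -0.0096  0.0177] spin -0.0026 q [ 0.44 -0.29  1.76  0.    1.67  0.22]
```

```bash
python3 -m inch '{"travel":[[-0.20,-0.01,0],[-0.20,-0.01,0],[-0.20,-0.01,0],[-0.20,-0.01,0],[-0.20,-0.01,0],[-0.53,-0.14,0.05],[-0.53,-0.14,0.05],[-0.53,-0.14,0.05],[-0.53,-0.14,0.05],[-0.53,-0.14,0.05]],"spin":[0,0,0,0,0,0,0,0,0,0]}'
python3 g.py 0.366 -0.310 0.12 12.3;
```

```text
t: 2.67
tool_pos: [0.3883, -0.1633, 0.2482]
orientation: [1.966, 2.449, 0.0]
force: [1.6, -0.2, 0.7]
opening: 0.0931
gripper_force: 0.0
t 2.67 p [ 0.3883 -0.1633  0.2482] yaw 12.49 tilt 0.07 F [ 1.6 -0.2  0.7] open 0.0931
travel [-0.1383 -0.0537  0.1283] spin 0.0033 q [-0.52 -0.38  1.89  0.    1.63 -0.74]
```

```bash
python3 -m inch '{"travel":[[-0.12,-0.05,0.12],[-0.12,-0.05,0.12],[-0.12,-0.05,0.12],[-0.12,-0.05,0.12],[-0.12,-0.05,0.12],[-0.12,-0.05,0.12],[-0.12,-0.05,0.12],[-0.12,-0.05,0.12],[-0.12,-0.05,0.12]],"spin":[0,0,0,0,0,0,0,0,0]}'
python3 g.py 0.366 -0.310 0.041 12.3;
```

```text
t: 3.42
tool_pos: [0.3676, -0.289, 0.1301]
orientation: [1.963, 2.449, 0.0]
force: [-0.5, 0.0, -0.3]
opening: 0.0926
gripper_force: 0.0
t 3.42 p [ 0.3676 -0.289   0.1301] yaw 12.58 tilt 0.18 F [-0.5  0.  -0.3] open 0.0926
travel [-0.0199 -0.0063  0.0891] spin 0.0048 q [-0.78 -0.19  1.95  0.    1.38 -1.  ]
```

```bash
python3 -m inch '{"travel":[[-0.02,-0.006,0.02],[-0.02,-0.006,0.04],[-0.02,-0.006,0.055],[-0.02,-0.006,0.065],[-0.02,-0.006,0.075],[-0.02,-0.006,0.082],[-0.02,-0.006,0.082],[-0.02,-0.006,0.082],[-0.02,-0.006,0.082]],"spin":[0,0,0,0,0,0,0,0,0]}'
python3 g.py 0.366 -0.310 0.041 12.3;
```

```text
t: 4.17
tool_pos: [0.3652, -0.3105, 0.047]
orientation: [1.965, 2.449, -0.0]
force: [-0.5, -0.5, 0.3]
opening: 0.0929
gripper_force: 0.0
t 4.17 p [ 0.3652 -0.3105  0.047 ] yaw 12.51 tilt 0.07 F [-0.5 -0.5  0.3] open 0.0929
travel [0.0003 0.0009 0.006 ] spin 0.0036 q [-0.81 -0.05  1.99  0.    1.21 -1.03]
```

Last 6 mm, then close.

```bash
python3 -m inch '{"travel":[[0,0,0.003],[0,0,0.006],[0,0,0.006],[0,0,0.006]],"spin":[0,0,0,0]}'
python3 -m inch '{"travel":[[0,0,0],[0,0,0],[0,0,0],[0,0,0],[0,0,0],[0,0,0],[0,0,0],[0,0,0],[0,0,0],[0,0,0]],"spin":[0,0,0,0,0,0,0,0,0,0]}' 1 20
```

```text
t: 4.5
tool_pos: [0.3645, -0.3101, 0.0399]
orientation: [-1.967, -2.45, -0.0]
force: [0.1, 0.4, -0.1]
opening: 0.0931
gripper_force: 0.0
t: 5.33
tool_pos: [0.3647, -0.3102, 0.0401]
orientation: [1.967, 2.45, 0.0]
force: [-0.8, -0.4, -1.0]
opening: 0.0305
gripper_force: 6.9
```

```bash
python3 -m inch '{"travel":[[0,0,0],[0,0,0],[0,0,-0.005],[0,0,-0.015],[0,0,-0.03],[0,0,-0.06],[0,0,-0.1],[0,0,-0.14],[0,0,-0.18],[0,0,-0.22]],"spin":[0,0,0,0,0,0,0,0,0,0]}'
python3 g.py 0.6875 0.121 0.285 12.3;
```

```text
t: 6.17
tool_pos: [0.3642, -0.3097, 0.2629]
orientation: [1.966, 2.449, -0.0]
force: [1.0, -0.7, -0.3]
opening: 0.0004
gripper_force: 0.0
t 6.17 p [ 0.3642 -0.3097  0.2629] yaw 12.49 tilt 0.04 F [ 1.  -0.7 -0.3] open 0.0004
travel [ 0.3506  0.4088 -0.0222] spin 0.0033 q [-0.81 -0.22  1.73  0.    1.63 -1.03]
```

```bash
python3 - <<'E'
from h import *
for cam in("side",):
    p,d=optics.read_camera(cam)
    for r in models.masks_of(cam,"lid_wood")[:2]:
        P=cloud(cam,d,r["region"]);b=P[abs(P[:,2]-.019)<.008];k=P[P[:,2]>.035]
        c=cv2.minAreaRect(np.float32(b[:,:2]));print(r["p"],np.round([*c[0],*c[1]],3),"knob",k.mean(0).round(4),k.min(0).round(3),k.max(0).round(3),len(k))
    m=p[230:384,100:360,::-1];cv2.imwrite("pics/c2.png",cv2.resize(m,(800,474)))
E
```

```text
0.72 [ 0.363 -0.311  0.101  0.101] knob [ 0.3636 -0.3138  0.0453] [ 0.349 -0.326  0.035] [ 0.379 -0.295  0.051] 169
```

View pics/c2.png

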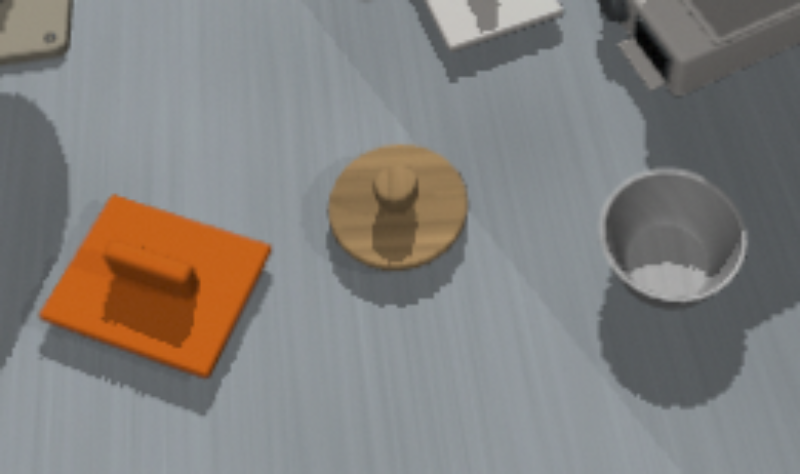

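The lid stayed flat on the tray with its knob at (395,185) in the crop, so the high grasp slipped off. I'll regrasp lower and harder, let the grip build up, and check before lifting.

```bash
python3 -m inch '{"travel":[[0,0,0],[0,0,0.04],[0,0,0.08],[0,0,0.12],[0,0,0.16],[0,0,0.19],[0,0,0.20],[0,0,0.20],[0,0,0.20],[0,0,0.20]],"spin":[0,0,0,0,0,0,0,0,0,0]}' 0 40
python3 g.py 0.3635 -0.311 0.037 12.3;
```

```text
t: 7.1
tool_pos: [0.3658, -0.3113, 0.0623]
orientation: [1.965, 2.448, -0.001]
force: [1.1, -0.5, 0.7]
opening: 0.0625
gripper_force: 0.0
t 7.1 p [ 0.3658 -0.3113  0.0623] yaw 12.49 tilt 0.17 F [ 1.1 -0.5  0.7] open 0.0625
travel [ 0.0009 -0.0022  0.0253] spin 0.0033 q [-0.81 -0.07  1.97  0.    1.24 -1.03]
```

```bash
python3 -m inch '{"travel":[[0,-0.002,0.0],[0,-0.002,0.005],[0,-0.002,0.012],[0,-0.002,0.018],[0,-0.002,0.022],[0,-0.002,0.025],[0,-0.002,0.025],[0,-0.002,0.025]],"spin":[0,0,0,0,0,0,0,0]}'
python3 -m inch '{"travel":[[0,0,0],[0,0,0],[0,0,0],[0,0,0],[0,0,0],[0,0,0],[0,0,0],[0,0,0],[0,0,0],[0,0,0]],"spin":[0,0,0,0,0,0,0,0,0,0]}' 1 40
python3 -m inch '{"travel":[[0,0,0],[0,0,0],[0,0,0],[0,0,0],[0,0,0]],"spin":[0,0,0,0,0]}'
```

```text
t: 7.77
tool_pos: [0.3625, -0.3103, 0.0347]
orientation: [-1.966, -2.449, -0.0]
force: [0.4, -1.7, 0.1]
opening: 0.093
gripper_force: 0.0
t: 8.6
tool_pos: [0.3628, -0.3106, 0.0351]
orientation: [1.967, 2.45, 0.0]
force: [-0.4, -0.2, -0.9]
opening: 0.0312
gripper_force: 28.5
t: 9.02
tool_pos: [0.3627, -0.3106, 0.0351]
orientation: [1.967, 2.45, 0.0]
force: [-0.0, 0.5, 0.2]
opening: 0.0305
gripper_force: 40.0
```

```bash
python3 -m inch '{"travel":[[0,0,-0.003],[0,0,-0.008],[0,0,-0.015],[0,0,-0.025],[0,0,-0.04],[0,0,-0.04]],"spin":[0,0,0,0,0,0]}'
```

```text
t: 9.52
tool_pos: [0.3643, -0.3123, 0.0789]
orientation: [1.963, 2.446, -0.001]
force: [0.7, 0.2, 0.5]
opening: 0.0306
gripper_force: 40.0
```

```bash
python3 -m inch '{"travel":[[0,0,-0.02],[0,0,-0.05],[0,0,-0.08],[0,0,-0.11],[0,0,-0.14],[0,0,-0.17],[0,0,-0.20],[0,0,-0.22],[0,0,-0.22],[0,0,-0.22]],"spin":[0,0,0,0,0,0,0,0,0,0]}'
python3 g.py 0.6875 0.121 0.285 12.3;
```

```text
t: 10.35
tool_pos: [0.3632, -0.3112, 0.2964]
orientation: [1.965, 2.447, -0.001]
force: [-0.3, -0.3, -1.7]
opening: 0.0305
gripper_force: 40.0
t 10.35 p [ 0.3632 -0.3112  0.2964] yaw 12.49 tilt 0.18 F [-0.3 -0.3 -1.7] open 0.0305
travel [0.3518 0.41   0.0111] spin 0.0033 q [-0.82 -0.23  1.68  0.    1.69 -1.03]
```

```bash
python3 -m inch '{"travel":[[0.01,0.012,0],[0.025,0.03,0],[0.045,0.053,0],[0.065,0.076,0],[0.085,0.1,0],[0.105,0.123,0],[0.125,0.146,0],[0.145,0.17,0],[0.165,0.193,0],[0.185,0.216,0]],"spin":[0,0,0,0,0,0,0,0,0,0]}'
python3 -m inch '{"travel":[[0.02,0.023,0],[0.04,0.047,0],[0.06,0.07,0],[0.08,0.093,0],[0.1,0.117,0],[0.12,0.14,0],[0.14,0.163,0],[0.155,0.18,0],[0.165,0.192,0],[0.165,0.192,0]],"spin":[0,0,0,0,0,0,0,0,0,0]}'
python3 g.py 0.6875 0.121 0.27 12.3;
```

```text
t: 11.18
tool_pos: [0.5334, -0.0816, 0.2926]
orientation: [-1.965, -2.448, 0.002]
force: [-0.0, -0.4, -0.4]
opening: 0.0303
gripper_force: 40.0
t: 12.02
tool_pos: [0.6853, 0.1222, 0.2911]
orientation: [-1.961, -2.45, 0.004]
force: [0.1, -0.5, -1.5]
opening: 0.0302
gripper_force: 40.0
t 12.02 p [0.6853 0.1222 0.2911] yaw 12.65 tilt 0.26 F [ 0.1 -0.5 -1.5] open 0.0302
travel [-0.0017  0.002   0.0211] spin 0.0061 q [ 0.1   0.39  1.04  0.    1.72 -0.12]
```

```bash
python3 - <<'E'
from h import *
p,d=optics.read_camera("side")
P=cloud("side",d,d>0)
for r in models.masks_of("side","lid_wood")[:1]:
    Q=cloud("side",d,r["region"]);print(r["p"],np.percentile(Q,[2,50,98],axis=0).round(3).tolist())
    (c,w,a)=cv2.minAreaRect(np.float32(Q[:,:2]));print(c,w)
    if len(Q)>50:
        q=Q[abs(Q[:,2]-np.median(Q[:,2]))<.006];A=np.c_[q[:,:2]-q[:,:2].mean(0),np.ones(len(q))];print(np.linalg.lstsq(A,q[:,2],rcond=None)[0].round(3))
cv2.imwrite("pics/c3.png",cv2.resize(p[30:230,200:460,::-1],(780,600)))
E
```

```text
0.94 [[0.636, 0.072, 0.267], [0.678, 0.11, 0.274], [0.727, 0.158, 0.304]]
(0.978053092956543, 0.9376240372657776) (1.843291997909546, 0.09689956903457642)
[0.007 0.021 0.273]
```

View pics/c3.png

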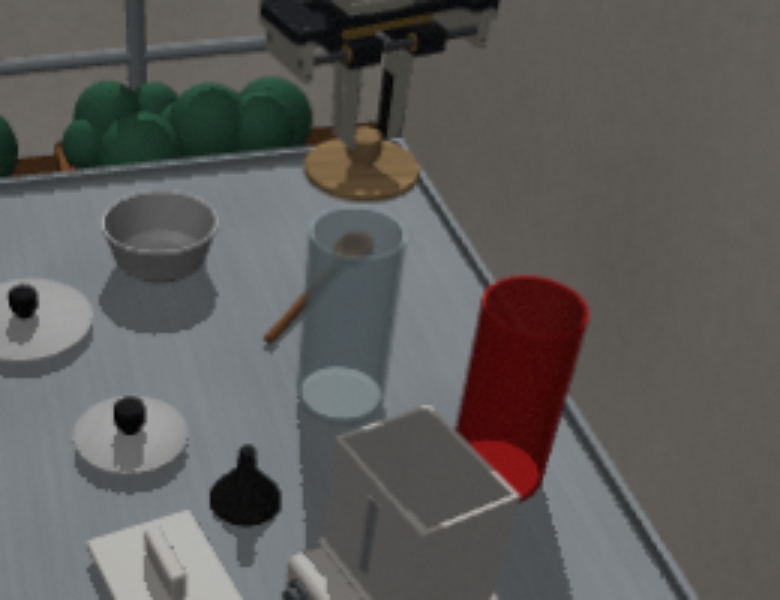

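The lid is held level, above the canister mouth at (355,235) in this crop. Lowering.

```bash
python3 -m inch '{"travel":[[-0.001,0.004,0],[-0.001,0.004,0.01],[-0.001,0.004,0.02],[-0.001,0.004,0.03],[-0.001,0.004,0.036],[-0.001,0.004,0.04],[-0.001,0.004,0.044],[-0.001,0.004,0.046],[-0.001,0.004,0.046],[-0.001,0.004,0.046]],"spin":[0,0,0,0,0,0,0,0,0,0]}'
python3 g.py 0.689 0.122 0.231 12.3;
```

```text
t: 12.95
tool_pos: [0.6896, 0.1193, 0.2494]
orientation: [1.966, 2.45, 0.001]
force: [-0.2, 0.7, -1.8]
opening: 0.0306
gripper_force: 40.0
t 12.95 p [0.6896 0.1193 0.2494] yaw 12.49 tilt 0.03 F [-0.2  0.7 -1.8] open 0.0306
travel [0.0027 0.     0.0184] spin 0.0034 q [ 0.1   0.39  1.11 -0.    1.64 -0.12]
```

```bash
python3 -m inch '{"travel":[[0.002,0,0.002],[0.002,0,0.005],[0.002,0,0.008],[0.002,0,0.011],[0.002,0,0.013],[0.002,0,0.015],[0.002,0,0.016],[0.002,0,0.016],[0.002,0,0.016]],"spin":[0,0,0,0,0,0,0,0,0]}'
python3 -m inch '{"travel":[[0,0,0.001],[0,0,0.002],[0,0,0.003],[0,0,0.003],[0,0,0.003]],"spin":[0,0,0,0,0]}'
```

```text
t: 13.7
tool_pos: [0.689, 0.1212, 0.233]
orientation: [-1.967, -2.45, 0.0]
force: [-0.1, -0.7, -0.2]
opening: 0.0303
gripper_force: 40.0
t: 14.12
tool_pos: [0.6891, 0.1213, 0.2301]
orientation: [1.966, 2.45, 0.0]
force: [0.4, 0.9, -0.7]
opening: 0.0303
gripper_force: 40.0
```

```bash
python3 -m inch '{"travel":[[0,0,0.0005],[0,0,0.001],[0,0,0.001],[0,0,0.001]],"spin":[0,0,0,0]}'; python3 -m inch '{"travel":[[0,0,0.0005],[0,0,0.001],[0,0,0.001],[0,0,0.001]],"spin":[0,0,0,0]}'|grep -E "pos|force"
```

```text
t: 14.45
tool_pos: [0.6892, 0.1212, 0.2301]
orientation: [1.966, 2.449, 0.001]
force: [-3.5, -1.0, 4.3]
opening: 0.0303
gripper_force: 40.0
tool_pos: [0.6894, 0.1213, 0.2301]
force: [-3.0, -0.2, 9.9]
gripper_force: 40.0
```

Contact at the expected height. Release and rise.

```bash
python3 -m inch '{"travel":[[0,0,-0.001],[0,0,-0.002],[0,0,-0.002],[0,0,-0.002],[0,0,-0.002],[0,0,-0.002],[0,0,-0.002],[0,0,-0.002],[0,0,-0.002],[0,0,-0.002]],"spin":[0,0,0,0,0,0,0,0,0,0]}' 0
python3 -m inch '{"travel":[[0,0,0],[0,0,-0.02],[0,0,-0.05],[0,0,-0.08],[0,0,-0.08],[0,0,-0.08]],"spin":[0,0,0,0,0,0]}'
python3 g.py 0.462 -0.100 0.15 12.3
python3 - <<'E'
from h import *
p,d=optics.read_camera("side")
Q=cloud("side",d,models.masks_of("side","lid_wood")[0]["region"]);q=Q[abs(Q[:,2]-np.median(Q[:,2]))<.006]
print(np.percentile(q,[2,50,98],axis=0).round(3).tolist(),np.linalg.lstsq(np.c_[q[:,:2]-q[:,:2].mean(0),np.ones(len(q))],q[:,2],rcond=None)[0].round(3))
cv2.imwrite("pics/c4.png",cv2.resize(p[30:230,200:460,::-1],(780,600)))
E
```

```text
t: 15.62
tool_pos: [0.689, 0.1212, 0.23]
orientation: [-1.967, -2.45, 0.0]
force: [-1.2, -0.0, 0.2]
opening: 0.0907
gripper_force: 0.0
t: 16.12
tool_pos: [0.6903, 0.1214, 0.3136]
orientation: [1.964, 2.447, 0.006]
force: [-0.6, -0.5, -1.2]
opening: 0.0929
gripper_force: 0.0
t 16.12 p [0.6903 0.1214 0.3136] yaw 12.49 tilt 0.33 F [-0.6 -0.5 -1.2] open 0.0929
travel [-0.1666 -0.2717  0.1621] spin 0.0033 q [ 0.1   0.39  0.99 -0.    1.75 -0.12]
[[0.64, 0.072, 0.208], [0.679, 0.108, 0.212], [0.732, 0.161, 0.216]] [-0.009  0.001  0.212]
```

View pics/c4.png

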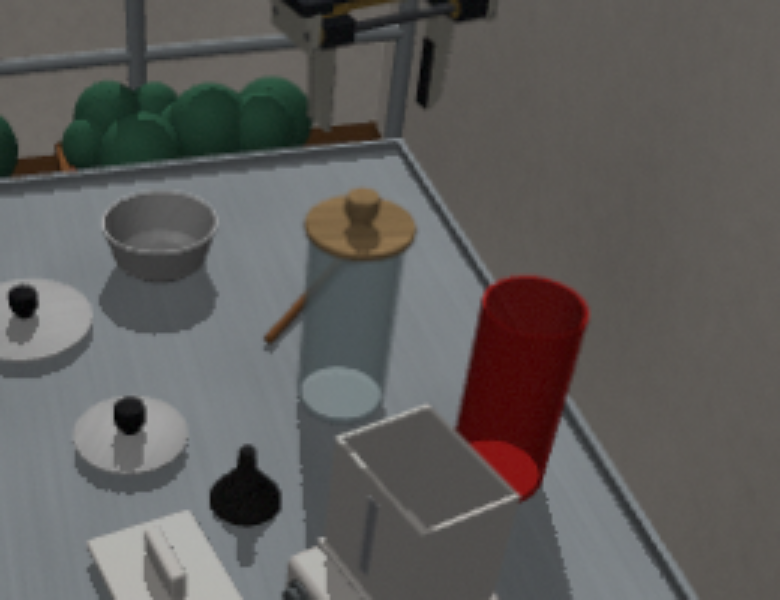

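The wood lid sits level on the canister at (360,225), with its top near 0.213 m. Next is the white oblong lid.

```bash
python3 -m inch '{"travel":[[-0.02,-0.033,0],[-0.04,-0.066,0],[-0.06,-0.1,0.01],[-0.08,-0.133,0.03],[-0.1,-0.166,0.05],[-0.12,-0.2,0.08],[-0.14,-0.23,0.11],[-0.16,-0.262,0.14],[-0.167,-0.272,0.162],[-0.167,-0.272,0.162]],"spin":[0,0,0,0,0,0,0,0,0,0]}'|head -2
python3 -m inch '{"travel":[[0,0,0],[0,0,0],[0,0,0]],"spin":[0,0,0]}'|head -2
python3 g.py 0.462 -0.100 0.036 12.3
```

```text
t: 17.05
tool_pos: [0.4517, -0.1012, 0.1394]
t: 17.3
tool_pos: [0.4611, -0.1003, 0.1495]
t 17.3 p [ 0.4611 -0.1003  0.1495] yaw 12.52 tilt 0.13 F [-0.   0.7  0.5] open 0.0927
travel [0.0002 0.0007 0.1135] spin 0.0039 q [-0.32 -0.19  1.91  0.    1.42 -0.54]
```

```bash
python3 - <<'E'
from h import *
f=np.load("side.npz");d=f["d"];M=np.load("masks.npz")
for k in M.files:
    if "side_lid_obl" in k and "255" in k:
        P=cloud("side",d,M[k]);b=P[P[:,2]>.03];c=cv2.minAreaRect(np.float32(b[:,:2]));print(k,np.round([*c[0],*c[1],c[2]],3))
f=np.load("top.npz");d=f["d"]
P=cloud("top",d,M["top_lid_oblong_281"]);b=P[P[:,2]>.035];c=cv2.minAreaRect(np.float32(b[:,:2]));print(np.round([*c[0],*c[1],c[2]],3))
E
```

```text
side_lid_oblong_255 [ 0.461 -0.101  0.016  0.066 11.731]
[ 0.463 -0.101  0.016  0.065 12.077]
```

```bash
python3 -m inch '{"travel":[[0,0.001,0.02],[0,0.001,0.04],[0,0.001,0.06],[0,0.001,0.08],[0,0.001,0.095],[0,0.001,0.105],[0,0.001,0.111],[0,0.001,0.111],[0,0.001,0.111]],"spin":[0.005,0.005,0.005,0.005,0.005,0.005,0.005,0.005,0.005]}'|head -4
python3 -m inch '{"travel":[[0,0,0],[0,0,0],[0,0,0],[0,0,0],[0,0,0],[0,0,0],[0,0,0],[0,0,0],[0,0,0],[0,0,0]],"spin":[0,0,0,0,0,0,0,0,0,0]}' 1 40|tail -2
python3 -m inch '{"travel":[[0,0,0],[0,0,0],[0,0,0],[0,0,0],[0,0,0],[0,0,0],[0,0,0],[0,0,0]],"spin":[0,0,0,0,0,0,0,0]}'
```

```text
t: 18.05
tool_pos: [0.4615, -0.1004, 0.038]
orientation: [1.971, 2.445, 0.001]
force: [1.1, 0.1, -0.6]
opening: 0.0311
gripper_force: 0.0
t: 19.55
tool_pos: [0.4606, -0.1004, 0.0371]
orientation: [1.973, 2.445, 0.0]
force: [1.2, -0.3, -1.4]
opening: 0.0149
gripper_force: 40.0
```

```bash
python3 -m inch '{"travel":[[0,0,-0.003],[0,0,-0.01],[0,0,-0.025],[0,0,-0.05],[0,0,-0.08],[0,0,-0.12],[0,0,-0.16],[0,0,-0.20],[0,0,-0.225],[0,0,-0.225]],"spin":[0,0,0,0,0,0,0,0,0,0]}'
python3 -m inch '{"travel":[[0,0,0],[0,0,0]],"spin":[0,0]}'|head -1
python3 g.py 0.6565 -0.1685 0.262 16
```

```text
t: 20.38
tool_pos: [0.4633, -0.1013, 0.2702]
orientation: [1.966, 2.437, 0.006]
force: [0.9, 0.0, 0.1]
opening: 0.0149
gripper_force: 40.0
t: 20.55
t 20.55 p [ 0.4601 -0.1003  0.2614] yaw 12.2 tilt 0.05 F [ 0.1  0.7 -1.5] open 0.0149
travel [-0.1082  0.1775 -0.0008] spin -0.0663 q [-0.32 -0.24  1.75 -0.    1.63 -0.54]
```

```bash
python3 -m inch '{"travel":[[-0.01,0.016,0],[-0.025,0.041,0],[-0.04,0.066,0],[-0.055,0.09,0],[-0.07,0.115,0],[-0.085,0.14,0],[-0.098,0.16,0],[-0.108,0.1775,0],[-0.108,0.1775,0],[-0.108,0.1775,0]],"spin":[-0.01,-0.02,-0.03,-0.04,-0.05,-0.06,-0.066,-0.066,-0.066,-0.066]}'
python3 -m inch '{"travel":[[0,0,0],[0,0,0]],"spin":[0,0]}'|head -1
python3 g.py 0.6565 -0.1685 0.220 16
python3 - <<'E'
from h import *
p,d=optics.read_camera("side")
for r in models.masks_of("side","lid_oblong"):
    P=cloud("side",d,r["region"]);z=np.median(P[:,2])
    if z<.1: continue
    b=P[abs(P[:,2]-z)<.006];c=cv2.minAreaRect(np.float32(b[:,:2]));print(z.round(3),np.round([*c[0],*c[1],c[2]],3))
    print(np.linalg.lstsq(np.c_[b[:,:2]-b[:,:2].mean(0),np.ones(len(b))],b[:,2],rcond=None)[0].round(3))
E
```

```text
t: 21.38
tool_pos: [0.656, -0.1683, 0.2582]
orientation: [-1.888, -2.504, 0.003]
force: [-1.0, 0.5, -1.0]
opening: 0.0149
gripper_force: 40.0
t: 21.55
t 21.55 p [ 0.6559 -0.1681  0.2614] yaw 15.99 tilt 0.08 F [ 0.3  0.5 -1. ] open 0.0152
travel [-0.0006  0.0005  0.0414] spin -0.0002 q [-0.33  0.33  1.17 -0.    1.65 -0.61]
```

```bash
python3 -m inch '{"travel":[[-0.0005,0.0005,0.008],[-0.0005,0.0005,0.016],[-0.0005,0.0005,0.024],[-0.0005,0.0005,0.032],[-0.0005,0.0005,0.038],[-0.0005,0.0005,0.042],[-0.0005,0.0005,0.046],[-0.0005,0.0005,0.049],[-0.0005,0.0005,0.051],[-0.0005,0.0005,0.051]],"spin":[0,0,0,0,0,0,0,0,0,0]}'|sed -n '2p;4p'
python3 -m inch '{"travel":[[0,0,0.001],[0,0,0.002],[0,0,0.002],[0,0,0.002]],"spin":[0,0,0,0]}'|sed -n '2p;4p'
python3 -m inch '{"travel":[[0,0,0.001],[0,0,0.0015],[0,0,0.0015],[0,0,0.0015]],"spin":[0,0,0,0]}'|sed -n '2p;4p'
```

```text
tool_pos: [0.6574, -0.1688, 0.2107]
force: [0.1, 0.6, -1.0]
tool_pos: [0.6576, -0.1688, 0.2093]
force: [-0.3, -0.8, -0.5]
tool_pos: [0.6575, -0.1688, 0.2075]
force: [-0.5, -0.0, -1.2]
```

```bash
for i in 1; do python3 -m inch '{"travel":[[0,0,0.0005],[0,0,0.001],[0,0,0.001],[0,0,0.001]],"spin":[0,0,0,0]}'|sed -n '2p;4p'
python3 -m inch '{"travel":[[0,0,0.0005],[0,0,0.001],[0,0,0.001],[0,0,0.001]],"spin":[0,0,0,0]}'|sed -n '2p;4p'; done
```

```text
tool_pos: [0.6576, -0.1688, 0.2071]
force: [-0.3, 0.1, 1.9]
tool_pos: [0.6577, -0.1688, 0.207]
force: [-4.2, 1.5, 7.0]
```

Home at the expected height (0.207). Release, rise, look.

```bash
python3 -m inch '{"travel":[[0,0,-0.001],[0,0,-0.001],[0,0,-0.001],[0,0,-0.001],[0,0,-0.001],[0,0,-0.001],[0,0,-0.001]],"spin":[0,0,0,0,0,0,0]}' 0 |sed -n '2p;4p;5p'
python3 -m inch '{"travel":[[0,0,0],[0,0,-0.02],[0,0,-0.05],[0,0,-0.08],[0,0,-0.08],[0,0,-0.08]],"spin":[0,0,0,0,0,0]}'|head -1
python3 g.py 0.50 0.20 0.28 16
python3 - <<'E'
from h import *
p,d=optics.read_camera("side")
P=cloud("side",d,d>0);b=P[(abs(P[:,2]-.187)<.008)&(np.hypot(P[:,0]-.6565,P[:,1]+.1685)<.1)]
c=cv2.minAreaRect(np.float32(b[:,:2]));print(np.round([*c[0],*c[1],c[2]],3))
print(np.linalg.lstsq(np.c_[b[:,:2]-b[:,:2].mean(0),np.ones(len(b))],b[:,2],rcond=None)[0].round(3))
cv2.imwrite("pics/c5.png",cv2.resize(p[30:290,180:460,::-1],(640,594)))
E
```

```text
tool_pos: [0.6574, -0.1688, 0.2064]
force: [-0.3, 0.0, -0.2]
opening: 0.0571
t: 24.9
t 24.9 p [ 0.6588 -0.1693  0.2899] yaw 15.99 tilt 0.32 F [ 0.9  0.3 -0.9] open 0.0922
travel [ 0.3987 -0.051   0.0084] spin -0.0002 q [-0.33  0.33  1.12  0.    1.69 -0.61]
[ 0.656 -0.169  0.105  0.135 16.062]
[0.006 0.008 0.188]
```

View pics/c5.png

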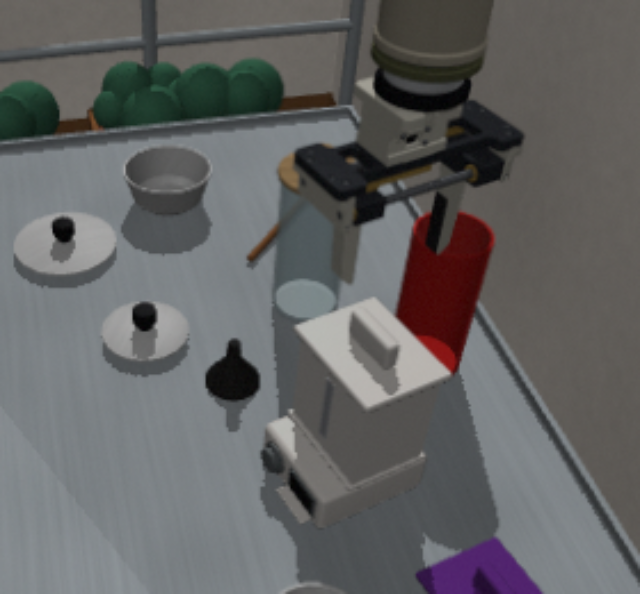

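The white lid is flat and aligned on the hopper at (370,345). Next is the large lid.

```bash
python3 -m inch '{"travel":[[0.03,-0.004,0],[0.07,-0.009,0],[0.11,-0.014,0],[0.15,-0.019,0],[0.19,-0.024,0],[0.23,-0.029,0],[0.27,-0.034,0],[0.31,-0.04,0],[0.35,-0.045,0],[0.39,-0.05,0]],"spin":[0,0,0,0,0,0,0,0,0,0]}'|head -2
python3 g.py 0.3745 0.3095 0.12 16
```

```text
t: 25.78
tool_pos: [0.5, 0.1936, 0.2845]
t 25.78 p [0.5    0.1936 0.2845] yaw 15.97 tilt 0.17 F [0.6 0.1 0.3] open 0.0933
travel [ 0.1459 -0.0883  0.1648] spin -0.0005 q [ 0.27 -0.06  1.55  0.    1.66 -0.  ]
```

```bash
python3 -m inch '{"travel":[[0.02,-0.012,0.02],[0.045,-0.027,0.04],[0.07,-0.043,0.07],[0.095,-0.058,0.1],[0.12,-0.073,0.13],[0.14,-0.088,0.16],[0.14,-0.088,0.16],[0.14,-0.088,0.16],[0.14,-0.088,0.16]],"spin":[0,0,0,0,0,0,0,0,0]}'|head -2
python3 g.py 0.3745 0.3095 0.0355 16
python3 - <<'E'
from h import *
M=np.load("masks.npz")
for cam in("top","side"):
  d=np.load(cam+".npz")["d"]
  for k in M.files:
    if k.startswith(cam+"_lid_large") or k.startswith(cam+"_lid_small"):
        P=cloud(cam,d,M[k]);b=P[P[:,2]>.035];c=cv2.minAreaRect(np.float32(b[:,:2]));print(k,np.round([*c[0],*c[1]],3))
E
```

```text
t: 26.53
tool_pos: [0.3787, 0.3023, 0.1262]
t 26.53 p [0.3787 0.3023 0.1262] yaw 16.02 tilt 0.06 F [ 0.6 -1.   0.6] open 0.0931
travel [ 0.0081 -0.002   0.0907] spin 0.0004 q [ 0.57 -0.13  1.9  -0.    1.37  0.29]
top_lid_large_159 [0.374 0.309 0.027 0.029]
top_lid_small_223 [0.461 0.095 0.03  0.03 ]
top_lid_small_367 [ 0.552 -0.388  0.095  0.096]
side_lid_large_207 [0.373 0.307 0.029 0.029]
side_lid_large_229 [ 0.365 -0.311  0.03   0.03 ]
side_lid_small_243 [0.46  0.094 0.031 0.032]
```

```bash
python3 -m inch '{"travel":[[0.007,-0.002,0.01],[0.007,-0.002,0.03],[0.007,-0.002,0.05],[0.007,-0.002,0.065],[0.007,-0.002,0.077],[0.007,-0.002,0.084],[0.007,-0.002,0.087],[0.007,-0.002,0.087],[0.007,-0.002,0.087]],"spin":[0,0,0,0,0,0,0,0,0]}'|sed -n '2p;4p'
python3 -m inch '{"travel":[[0,0,0],[0,0,0]],"spin":[0,0]}'|head -1
python3 g.py 0.374 0.309 0.0355 16
```

```text
tool_pos: [0.3757, 0.3092, 0.0404]
force: [0.3, 0.5, 1.4]
t: 27.45
t 27.45 p [0.3757 0.3093 0.0406] yaw 15.98 tilt 0.1 F [ 0.1 -0.6  0.3] open 0.0928
travel [ 0.0001 -0.0018  0.0051] spin -0.0003 q [ 0.58 -0.02  1.97  0.    1.19  0.3 ]
```

```bash
python3 -m inch '{"travel":[[0,-0.002,0.003],[0,-0.002,0.005],[0,-0.002,0.005],[0,-0.002,0.005]],"spin":[0,0,0,0]}'|sed -n '2p;4p'
python3 -m inch '{"travel":[[0,0,0],[0,0,0],[0,0,0],[0,0,0],[0,0,0],[0,0,0],[0,0,0],[0,0,0],[0,0,0],[0,0,0]],"spin":[0,0,0,0,0,0,0,0,0,0]}' 1 40|tail -2
python3 -m inch '{"travel":[[0,0,0],[0,0,0],[0,0,0],[0,0,0],[0,0,0]],"spin":[0,0,0,0,0]}'
```

```text
tool_pos: [0.3729, 0.3082, 0.0344]
force: [0.3, -0.9, 0.9]
opening: 0.031
gripper_force: 30.0
t: 29.03
tool_pos: [0.3731, 0.3083, 0.0346]
orientation: [1.891, 2.509, 0.0]
force: [0.7, 0.1, -0.1]
opening: 0.0301
gripper_force: 40.0
```

```bash
python3 -m inch '{"travel":[[0,0,-0.003],[0,0,-0.008],[0,0,-0.015],[0,0,-0.03],[0,0,-0.05],[0,0,-0.075],[0,0,-0.1],[0,0,-0.11],[0,0,-0.11],[0,0,-0.11]],"spin":[0,0,0,0,0,0,0,0,0,0]}'
python3 -m inch '{"travel":[[0,0,0],[0,0,0]],"spin":[0,0]}'|head -1
python3 g.py 0.546 0.404 0.145 16
```

```text
t: 29.87
tool_pos: [0.3734, 0.3085, 0.1447]
orientation: [1.891, 2.508, 0.002]
force: [1.1, -0.5, -1.4]
opening: 0.0306
gripper_force: 40.0
t: 30.03
t 30.03 p [0.372  0.3076 0.1425] yaw 15.99 tilt 0.19 F [ 0.4 -0.3 -1.6] open 0.0304
travel [ 0.0447  0.1938 -0.0031] spin -0.0002 q [ 0.58 -0.15  1.89  0.    1.4   0.31]
```

```bash
python3 -m inch '{"travel":[[0.003,0.014,0],[0.009,0.038,0],[0.014,0.062,0],[0.02,0.086,0],[0.025,0.11,0],[0.031,0.134,0],[0.036,0.158,0],[0.041,0.178,0],[0.0445,0.193,0],[0.0445,0.193,0]],"spin":[0,0,0,0,0,0,0,0,0,0]}'|head -2
python3 -m inch '{"travel":[[0,0,0],[0,0,0]],"spin":[0,0]}'|head -1
python3 g.py 0.546 0.404 0.096 16
python3 - <<'E'
from h import *
p,d=optics.read_camera("side")
for r in models.masks_of("side","lid_large")[:2]:
    Q=cloud("side",d,r["region"]);q=Q[abs(Q[:,2]-np.median(Q[:,2]))<.01];(c,w,a)=cv2.minAreaRect(np.float32(q[:,:2]))
    print(r["p"],np.percentile(q,[2,50,98],axis=0).round(3).tolist(),c,w)
    print(np.linalg.lstsq(np.c_[q[:,:2]-q[:,:2].mean(0),np.ones(len(q))],q[:,2],rcond=None)[0].round(3))
E
```

```text
t: 30.87
tool_pos: [0.5474, 0.4044, 0.1418]
t: 31.03
t 31.03 p [0.5452 0.4036 0.143 ] yaw 15.99 tilt 0.16 F [ 0.3  0.9 -1.5] open 0.0305
travel [0.0002 0.001  0.047 ] spin -0.0002 q [0.56 0.38 1.32 0.   1.44 0.28]
0.57 [[0.475, 0.333, 0.118], [0.539, 0.386, 0.123], [0.613, 0.453, 0.127]] (0.5436374545097351, 0.39581841230392456) (0.13189826905727386, 0.14750897884368896)
[-0.003 -0.002  0.123]
```

```bash
python3 -m inch '{"travel":[[0,0.001,0.008],[0,0.001,0.016],[0,0.001,0.024],[0,0.001,0.032],[0,0.001,0.038],[0,0.001,0.043],[0,0.001,0.047],[0,0.001,0.051],[0,0.001,0.054],[0,0.001,0.054]],"spin":[0,0,0,0,0,0,0,0,0,0]}'|sed -n '2p;4p'
python3 -m inch '{"travel":[[0,0,0.001],[0,0,0.002],[0,0,0.002],[0,0,0.002]],"spin":[0,0,0,0]}'|sed -n '2p;4p'
python3 -m inch '{"travel":[[0,0,0.0005],[0,0,0.001],[0,0,0.001],[0,0,0.001]],"spin":[0,0,0,0]}'|sed -n '2p;4p'
```

```text
tool_pos: [0.547, 0.4044, 0.0898]
force: [0.2, -0.2, -1.0]
tool_pos: [0.5474, 0.4046, 0.0888]
force: [-0.4, 0.0, -0.6]
tool_pos: [0.5473, 0.4045, 0.0875]
force: [0.3, -0.4, -1.7]
```

```bash
python3 -m inch '{"travel":[[0,0,0.001],[0,0,0.002],[0,0,0.002],[0,0,0.002]],"spin":[0,0,0,0]}'|sed -n '2p;4p'
python3 -m inch '{"travel":[[0,0,0.0005],[0,0,0.001],[0,0,0.001],[0,0,0.001]],"spin":[0,0,0,0]}'|sed -n '2p;4p'
python3 -m inch '{"travel":[[0,0,0.0005],[0,0,0.001],[0,0,0.001],[0,0,0.001]],"spin":[0,0,0,0]}'|sed -n '2p;4p'
```

```text
tool_pos: [0.5472, 0.4045, 0.0854]
force: [0.8, -0.5, -1.0]
tool_pos: [0.5474, 0.4046, 0.0847]
force: [0.4, 0.9, -1.1]
tool_pos: [0.5475, 0.4046, 0.0846]
force: [-3.5, -1.6, 6.0]
```

Home at 0.0846 as computed.

```bash
python3 -m inch '{"travel":[[0,0,-0.001],[0,0,-0.001],[0,0,-0.001],[0,0,-0.001],[0,0,-0.001],[0,0,-0.001],[0,0,-0.001],[0,0,-0.001]],"spin":[0,0,0,0,0,0,0,0]}' 0 |sed -n '2p;4p;5p'
python3 -m inch '{"travel":[[0,0,0],[0,0,-0.02],[0,0,-0.05],[0,0,-0.08],[0,0,-0.11],[0,0,-0.12],[0,0,-0.12]],"spin":[0,0,0,0,0,0,0]}'|head -1
python3 g.py 0.4605 0.0945 0.14 16
python3 - <<'E'
from h import *
p,d=optics.read_camera("side")
P=cloud("side",d,d>0);b=P[(abs(P[:,2]-.063)<.01)&(np.hypot(P[:,0]-.546,P[:,1]-.404)<.1)]
c=cv2.minAreaRect(np.float32(b[:,:2]));print(np.round([*c[0],*c[1],c[2]],3))
print(np.linalg.lstsq(np.c_[b[:,:2]-b[:,:2].mean(0),np.ones(len(b))],b[:,2],rcond=None)[0].round(3))
cv2.imwrite("pics/c6.png",cv2.resize(p[30:230,180:440,::-1],(780,600)))
E
```

```text
tool_pos: [0.5473, 0.4045, 0.0845]
force: [-0.4, 0.1, -0.2]
opening: 0.0789
t: 34.88
t 34.88 p [0.5493 0.4058 0.2093] yaw 15.99 tilt 0.42 F [-0.2  0.   1. ] open 0.0932
travel [-0.2749 -0.1716  0.0675] spin -0.0002 q [0.56 0.35 1.24 0.   1.55 0.28]
[ 0.545  0.404  0.149  0.15  41.553]
[0.004 0.015 0.066]
```

View pics/c6.png

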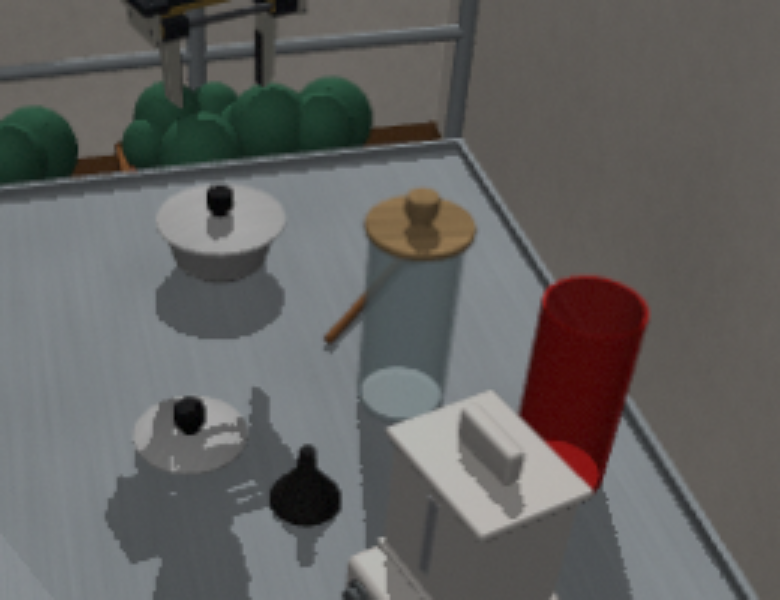

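The large lid is level on its bowl at (220,220). Next is the small lid.

```bash
python3 -m inch '{"travel":[[-0.02,-0.012,0],[-0.05,-0.031,0],[-0.085,-0.053,0],[-0.12,-0.075,0],[-0.155,-0.097,0],[-0.19,-0.119,0.01],[-0.225,-0.14,0.03],[-0.255,-0.159,0.05],[-0.275,-0.171,0.067],[-0.275,-0.171,0.067]],"spin":[0,0,0,0,0,0,0,0,0,0]}'|head -2
python3 -m inch '{"travel":[[0,0,0],[0,0,0],[0,0,0]],"spin":[0,0,0]}'|head -1
python3 g.py 0.4605 0.0945 0.0365 16
```

```text
t: 35.77
tool_pos: [0.453, 0.0888, 0.1302]
t: 36.02
t 36.02 p [0.4592 0.094  0.1378] yaw 16.04 tilt 0.03 F [ 0.3 -0.2 -0.3] open 0.093
travel [1.000e-04 1.300e-03 1.013e-01] spin 0.0006 q [ 0.09 -0.19  1.93  0.    1.4  -0.19]
```

```bash
python3 -m inch '{"travel":[[0,0.001,0.01],[0,0.001,0.03],[0,0.001,0.05],[0,0.001,0.07],[0,0.001,0.085],[0,0.001,0.093],[0,0.001,0.098],[0,0.001,0.098],[0,0.001,0.098],[0,0.001,0.098]],"spin":[0,0,0,0,0,0,0,0,0,0]}'|sed -n '2p;4p'
python3 g.py 0.4605 0.0945 0.035 16
```

```text
tool_pos: [0.4606, 0.0936, 0.0407]
force: [0.3, 0.5, 0.8]
t 36.85 p [0.4606 0.0936 0.0407] yaw 16.0 tilt 0.11 F [0.3 0.5 0.8] open 0.0932
travel [0.0009 0.0001 0.0057] spin -0.0 q [ 0.09 -0.07  2.02  0.    1.19 -0.19]
```

```bash
python3 -m inch '{"travel":[[0.001,0,0.003],[0.001,0,0.005],[0.001,0,0.005],[0.001,0,0.005]],"spin":[0,0,0,0]}'|sed -n '2p;4p'
python3 -m inch '{"travel":[[0,0,0],[0,0,0],[0,0,0],[0,0,0],[0,0,0],[0,0,0],[0,0,0],[0,0,0],[0,0,0],[0,0,0]],"spin":[0,0,0,0,0,0,0,0,0,0]}' 1 40|tail -2
python3 -m inch '{"travel":[[0,0,0],[0,0,0],[0,0,0],[0,0,0],[0,0,0]],"spin":[0,0,0,0,0]}'
```

```text
tool_pos: [0.4593, 0.0943, 0.0346]
force: [-0.6, -0.2, -0.7]
opening: 0.0317
gripper_force: 29.8
t: 38.43
tool_pos: [0.4594, 0.0943, 0.0346]
orientation: [1.891, 2.509, 0.0]
force: [0.9, 0.5, 0.1]
opening: 0.0305
gripper_force: 40.0
```

```bash
python3 -m inch '{"travel":[[0,0,-0.003],[0,0,-0.01],[0,0,-0.025],[0,0,-0.05],[0,0,-0.08],[0,0,-0.12],[0,0,-0.16],[0,0,-0.20],[0,0,-0.235],[0,0,-0.235]],"spin":[0,0,0,0,0,0,0,0,0,0]}'
python3 -m inch '{"travel":[[0,0,0],[0,0,0]],"spin":[0,0]}'|head -1
python3 g.py 0.5515 -0.387 0.27 16
```

```text
t: 39.27
tool_pos: [0.4626, 0.0946, 0.2791]
orientation: [1.885, 2.501, 0.014]
force: [1.0, -0.6, -0.1]
opening: 0.0304
gripper_force: 40.0
t: 39.43
t 39.43 p [0.4591 0.0943 0.2694] yaw 15.99 tilt 0.01 F [-0.   0.1 -1.2] open 0.0305
travel [-0.4881 -0.0438 -0.0007] spin -0.0002 q [ 0.09 -0.25  1.74  0.    1.64 -0.19]
```

```bash
python3 -m inch '{"travel":[[-0.015,-0.001,0],[-0.04,-0.004,0],[-0.07,-0.006,0],[-0.1,-0.009,0],[-0.13,-0.012,0],[-0.16,-0.014,0],[-0.19,-0.017,0],[-0.22,-0.02,0],[-0.25,-0.022,0],[-0.28,-0.025,0]],"spin":[0,0,0,0,0,0,0,0,0,0]}'|head -2
python3 -m inch '{"travel":[[-0.03,-0.003,0],[-0.06,-0.006,0],[-0.09,-0.008,0],[-0.12,-0.011,0],[-0.15,-0.014,0],[-0.18,-0.016,0],[-0.2,-0.018,0],[-0.208,-0.019,0],[-0.208,-0.019,0],[-0.208,-0.019,0]],"spin":[0,0,0,0,0,0,0,0,0,0]}'|head -2
python3 -m inch '{"travel":[[0,0,0],[0,0,0]],"spin":[0,0]}'|sed -n '1p;5p'
python3 g.py 0.5515 -0.387 0.1 16
```

```text
t: 40.27
tool_pos: [0.5114, -0.1828, 0.2669]
t: 41.1
tool_pos: [0.5509, -0.386, 0.2678]
t: 41.27
opening: 0.0304
t 41.27 p [ 0.5516 -0.3855  0.2697] yaw 16.06 tilt 0.02 F [-0.6  0.1 -0.5] open 0.0304
travel [-0.0015 -0.0005  0.1697] spin 0.0011 q [-0.69  0.32  1.17  0.    1.66 -0.97]
```

```bash
python3 -m inch '{"travel":[[-0.001,0,0.015],[-0.001,0,0.04],[-0.001,0,0.065],[-0.001,0,0.09],[-0.001,0,0.115],[-0.001,0,0.135],[-0.001,0,0.15],[-0.001,0,0.16],[-0.001,0,0.165],[-0.001,0,0.165]],"spin":[0,0,0,0,0,0,0,0,0,0]}'|sed -n '2p;4p'
python3 -m inch '{"travel":[[0,0,0],[0,0,0]],"spin":[0,0]}'|sed -n '1p;5p'
python3 g.py 0.5515 -0.387 0.0706 16
python3 - <<'E'
from h import *
p,d=optics.read_camera("side")
for r in models.masks_of("side","lid_small")[:2]:
    Q=cloud("side",d,r["region"]);q=Q[abs(Q[:,2]-np.median(Q[:,2]))<.01];(c,w,a)=cv2.minAreaRect(np.float32(q[:,:2]))
    print(r["p"],np.percentile(q,[2,50,98],axis=0).round(3).tolist(),np.round([*c,*w],3))
E
```

```text
tool_pos: [0.5515, -0.387, 0.1038]
force: [0.1, 0.3, -0.3]
t: 42.27
opening: 0.0304
t 42.27 p [ 0.5526 -0.3884  0.1064] yaw 16.0 tilt 0.14 F [ 1.5 -0.2 -0.2] open 0.0304
travel [ 0.0017 -0.0007  0.0358] spin -0.0 q [-0.69  0.39  1.37  0.    1.37 -0.97]
0.92 [[0.498, -0.442, 0.083], [0.549, -0.409, 0.088], [0.603, -0.372, 0.092]] [ 0.548 -0.397  0.096  0.112]
```

```bash
python3 -m inch '{"travel":[[0.001,0,0.006],[0.001,0,0.012],[0.001,0,0.017],[0.001,0,0.021],[0.001,0,0.025],[0.001,0,0.028],[0.001,0,0.031],[0.001,0,0.033],[0.001,0,0.033],[0.001,0,0.033]],"spin":[0,0,0,0,0,0,0,0,0,0]}'|sed -n '2p;4p'
python3 -m inch '{"travel":[[0,0,0.0005],[0,0,0.001],[0,0,0.001],[0,0,0.001]],"spin":[0,0,0,0]}'|sed -n '2p;4p'
python3 -m inch '{"travel":[[0,0,0.0005],[0,0,0.001],[0,0,0.001],[0,0,0.001]],"spin":[0,0,0,0]}'|sed -n '2p;4p'
```

```text
tool_pos: [0.5515, -0.3869, 0.0715]
force: [-0.3, -0.1, -0.7]
tool_pos: [0.5515, -0.387, 0.0707]
force: [0.5, 0.1, -0.2]
tool_pos: [0.5517, -0.3871, 0.0706]
force: [-2.6, 1.6, 6.2]
```

Home at 0.0706. Release, rise, and check everything.

```bash
python3 -m inch '{"travel":[[0,0,-0.001],[0,0,-0.001],[0,0,-0.001],[0,0,-0.001],[0,0,-0.001],[0,0,-0.001],[0,0,-0.001],[0,0,-0.001]],"spin":[0,0,0,0,0,0,0,0]}' 0 |sed -n '2p;4p;5p'
python3 -m inch '{"travel":[[0,0,0],[0,0,-0.02],[0,0,-0.05],[0,0,-0.08],[0,0,-0.11],[0,0,-0.15],[0,0,-0.19],[0,0,-0.2],[0,0,-0.2]],"spin":[0,0,0,0,0,0,0,0,0]}'|head -2
python3 - <<'E'
from h import *
p,d=optics.read_camera("side")
P=cloud("side",d,d>0)
for n,x,y,z,r in(("wood",.6875,.121,.214,.07),("obl",.656,-.169,.189,.1),("L",.546,.404,.066,.09),("S",.5515,-.387,.052,.07)):
    b=P[(abs(P[:,2]-z)<.008)&(np.hypot(P[:,0]-x,P[:,1]-y)<r)]
    c=cv2.minAreaRect(np.float32(b[:,:2]));print(n,np.round([*c[0],*c[1],c[2]],3),np.linalg.lstsq(np.c_[b[:,:2]-b[:,:2].mean(0),np.ones(len(b))],b[:,2],rcond=None)[0].round(3))
cv2.imwrite("pics/c7.png",cv2.resize(p[:,:,::-1],(800,600)))
E
```

```text
tool_pos: [0.5514, -0.3869, 0.0705]
force: [-0.0, 0.4, -0.9]
opening: 0.0793
t: 45.28
tool_pos: [0.5533, -0.3885, 0.277]
wood [6.6900e-01 1.2300e-01 9.4000e-02 6.2000e-02 7.3006e+01] [ 0.007 -0.002  0.213]
obl [ 0.637 -0.175  0.066  0.134 16.26 ] [0.025 0.008 0.188]
L [ 0.544  0.403  0.152  0.149 78.16 ] [0.003 0.008 0.066]
S [ 0.549 -0.386  0.115  0.113 70.772] [0.    0.001 0.052]
```

View pics/c7.png

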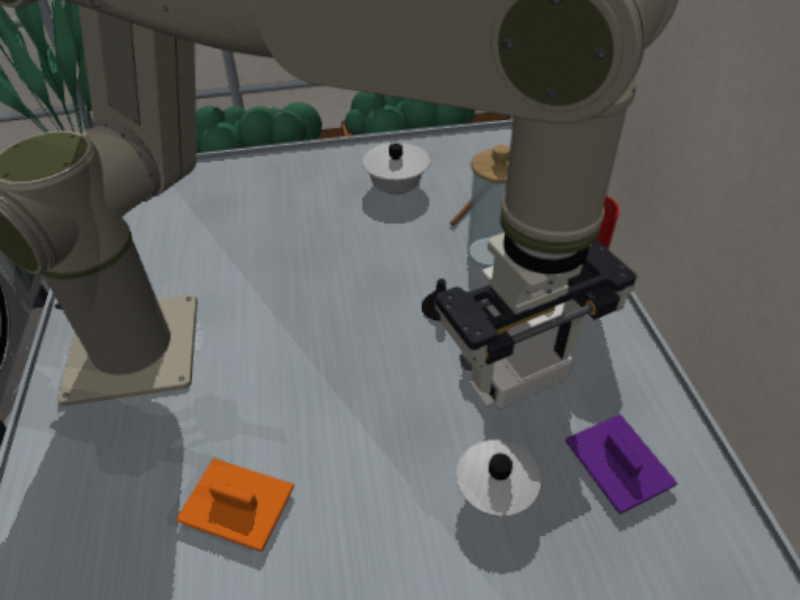

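The small lid is level on its bowl at (498,475). The other lids are still in place, with the arm partly hiding the canister and feeder, and the arm touches nothing. Handing in.

```bash
python3 -c "from plant import close_job; print(close_job())"
```

```text
the job is handed in; nothing more can be done
None
```

All four lids are on their containers in the order asked, each lowered until it touched its rim and measuring level at the expected height, and the job was handed in at about 45 s; the wooden lid slipped from my first, too-high grasp but stayed flat on the trolley and was regrasped.

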